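# Pry the snap-fit cover off a photometer module

### The arm

A 6-joint arm with a two-finger parallel gripper is mounted at the origin on the work surface. World frame = base frame: x ahead of the robot, y to its left, z up, the work surface at z = 0. Lengths are in m, angles in rad, forces in N, time in s.
With the tool pointing down it reaches from about 0.425 to 0.95 m from the base axis. Payload 3.5 kg.
Tool frame: the origin (TCP) lies between the finger pads; the fingertips stand 14 mm ahead of it and the grasp point (between the pads) lies 5 mm behind it; z points along the fingers, y is the line along which they close (so a half turn about z gives the same grasp; the last joint's range is limited). The gripper opens to 85 mm and grips with 20 to 120 N. Pads are 22 mm wide; open, the fingers measure 114 mm over their backs; the gripper's body (76 mm by 85 mm) begins 54 mm behind the grasp point. The pads swing forward as they close: fully open they stand 13 mm farther back than shut.
Start: joints at [-1.387, 0.286, 1.577, -0, 1.279, -0.15], TCP at [0.221, -0.638, 0.245] pointing down, gripper open.
Joint ranges: [-2.77, 2.77], [-0.9, 2.22], [0.21, 2.48], [-1.53, 4.67], [0.24, 2.81], [-2.84, 2.84]. Speed limits (rad/s): [2.79, 2.79, 3.14, 3.14, 3.14, 3.14].

### API

Orientations are given as a unit quaternion [x, y, z, w].
In Python, from plant import * gives the robot as it stands.
- The arm moves only by the tool step_arm, never from a script. Its argument "commands" is a list of rows, each an object of numbers: "gripper": the gripper's target within -1 to 1 (shut at 1, half-way at 0, fully open at -1); "x", "y", "z": the shift along the tool's x, y, z in mm; "spin": the turn about the tool's z in degrees. A call has exactly 10 rows; each row shifts and turns the commanded pose from where the row before left it, along the tool's axes as they then stand; what a row does not reach is not made up. A row lasts 1/10 s, in which the tool goes at most 50 mm and 8.59 degrees, less where a joint would pass 70% of its speed; a pose out of reach is approached as far as the arm can. A call with a gripper value outside its range is refused whole. The fingers move at their own pace and stop on an object; "force" is the grip in N (left out, the last holds). Time passes only in rows, so rows that do not move let the fingers close, or fill a call up. It gives the time, the measured TCP pose, the force, the opening and the grip force at its end, in the units of the state.
- get_state(): the state, without advancing time (a new reading comes with each control period).
- read_camera(name): name is "scene" or "top" or "wrist"; returns a dict with "color" (420x560x3 uint8, red, green, blue), "z_map" (420x560 float32, m along the optical axis (not along the pixel's ray), 0 where there is no reading), "fx", "fy", "cx", "cy" (pixels), "eye" and "attitude" of the camera in the world; the wrist camera has in their place "mount" (4x4, takes a point from camera to tool coordinates, whose origin is the TCP and whose axes are the flange's). Camera axes: x right, y up, looking along -z (the intrinsics and any distortion apply to the point x, -y, -z); pixel columns grow to the right and rows downward; lengths in m; the calibration is good to about 2 mm. A picture is of the moment at which its call begins: read the wrist's pose just before it.
- sign_off(): hands the job in; it is judged then, once.
The state is a dict: "time": time; "qpos": joint angles; "dq": joint speeds; "joint_efforts": joint torques, N m; "eef_pos": TCP position; "tcp_rot": TCP orientation; "contact_force": force on the tool from outside, world axes, zero at the start; "wrist_torque": the same for the moment, N m; "opening": opening from 0.0 (shut) to 1.0 (fully open); "finger_force": force on a finger pad.
Only numpy, scipy, OpenCV 4.12 (cv2) and the standard library are available. Lean on these libraries where they do the work, as an engineer would, in place of code of your own. Each camera call takes 0.05 s, during which the arm holds its last target. There are 200 camera calls.

### The job

Pick up the red-handled flat pry tool, slip its blade into the notch under the front edge of the orange cover, and lever that cover up until it pops out of both its spring clips; use the tool for this, not the fingers or the arm. Leave the popped cover where it comes to rest, then lay the pry tool flat on its grey mat again. Leave the blue cover of the other module snapped in place.

Things in the scene. Friction and masses are not known exactly. Their poses are not given: they have to be found in the camera images.
- tool: Flat pry tool, 90 g, lying on the grey mat, blade pointing away from the robot. Handle: red bar with black ribs, 110 long x 20 wide x 24 high mm; grasp it from above across its 20 mm width near its middle. Origin: centre of the handle's underside; x runs along the tool to the blade's tip, z up out of the handle's top.
- tool_tip (a point): Middle of the tip of the tool's rigid steel blade, which is 16 mm wide, 3 mm thick and sticks out 80 mm from the handle's front end at mid height. The tip lies 135 mm ahead (+x) of the tool's origin and 12 mm above its underside. Same axes as the tool.
- mat: Grey tool mat with a dark rim, 240 (x) x 130 (y) x 3 mm, fixed flat on the bench. Origin: centre of its underside.
- unit_a: Module with the ORANGE cover: white box fixed to the bench, 110 deep (x) x 94 wide (y) mm. Origin: centre of its underside; the front with the notch faces its own -x, roughly to the robot. Its top is a tray: floor 70 mm high, walls to 78 mm on which the cover sits. Two steel spring clips hold down the cover's front edge, beside the notch.
- unit_a_notch (a point): Middle of the front top edge of the black sill (a good fulcrum), 65 mm in front (-x) of unit_a's origin, 70 mm high; same axes. Behind it the notch, 40 mm wide, 70 to 78 mm high, opens through the front wall (47 to 55 mm in front of the origin) into the hollow under the cover. Sill (48 wide, 10 deep), notch and hollow share one level floor; a level blade slides in 60 mm or more along +x.
- cover_unit_a: ORANGE snap-fit cover, loose plate 100 (x) x 84 (y) x 3 mm, 60 g, rear edge tucked 4 mm under a fixed ledge, front held by two spring clips. Origin: centre of its underside, 78 mm high when seated; axes as unit_a. Levered up at the notch (about 8 N) it pivots on its rear edge; once its front is about 12 mm up, the clips snap back under it and it stays up on them.
- lip_unit_a (a point): Middle of the orange cover's front edge, at its underside: 50 mm in front (-x) of the cover's origin, 78 mm high seated, about 10 mm higher when popped. From here a 38 mm wide lip flares up and forward over the sill, 11 mm long, so the mouth above the sill is about 13 mm high at its outer end and 8 mm inside.
- cover_unit_b: BLUE cover of the same form, snapped on a second module of the same form (a bystander that must stay snapped on). Origin: centre of its underside, 78 mm high.
Not all that is in view belongs to the job. What is shaped like the tool but green, purple or turquoise is not meant.

How it is judged:
On the way, in this order (a step that is already met when the one before it is completed fails the run):
1. the blade's tip is in the notch, under the orange cover (x of tool_tip in the frame of unit_a between -0.046 and 0.05 m and y of tool_tip in the frame of unit_a between -0.03 and 0.03 m and z of tool_tip in the frame of cover_unit_a below 0.001 m and z of tool_tip in the frame of unit_a above 0.068 m and distance of lip_unit_a from where it was at the start of the episode below 0.008 m), for 0.1 s.
2. the orange cover's front edge is levered up past the clips (distance of lip_unit_a from where it was at the start of the episode above 0.008 m), for 0.1 s.
At the end, for the whole second after the job is handed in: The orange cover is out of its clips (front edge 8 mm or more from its seat), at rest, not on the floor; the tool lies flat (0.2 rad) and still on the mat, handle's middle within 100 mm of the mat's centre and 65 mm of its long midline; the blue cover is within 5 mm of its start (distance of lip_unit_a from where it was at the start of the episode above 0.008 m and height (world z) of lip_unit_a above -0.01 m and linear speed of each of cover_unit_a, tool below 0.02 m/s and distance of cover_unit_b from where it was at the start of the episode below 0.005 m and horizontal distance between tool and mat below 0.1 m and y of tool in the frame of mat between -0.065 and 0.065 m and height (world z) of tool between -0.005 and 0.015 m and angle between tool's own z axis and vertical below 0.2 rad); the robot touches nothing.
It fails at once if the fingers or the arm push the orange cover (contact force between any of the fingers, the arm and cover_unit_a above 2 N).
It fails at once if the blue cover is disturbed (distance of cover_unit_b from where it was at the start of the episode above 0.005 m).
It also fails if it takes over 64 s, if anything falls off the work surface, if the arm or the gripper's body presses on something with over 40 N, if the wrist force passes 120 N, or if a joint passes its speed limit or range.

## Working session

There is one attempt and no reset: what is moved stays moved. The work goes in short steps, Python scripts to look and compute and a tool call to move; the robot and the scene stay as the last step left them, time stands still between calls to the robot, and variables do not carry over. Pictures are saved under pics/ and viewed, at most 10 in all, crops included, and the job is handed in when it is done.

Besides the shell and the picture viewer there is one more tool, called after "Emit:" by a JSON object that holds its "method" and its "body", one argument or row to a line. step_arm: Moves the arm, as the interface text tells. Its arguments: {"type":"object","properties":{"commands":{"type":"array"},"force":{"type":"number"}},"required":["commands"]}

```bash
mkdir -p pics; ls; cat > h.py <<'E'
from plant import *
import numpy as np, cv2
from scipy.spatial.transform import Rotation as R
def cam(name):
    s=get_state(); c=read_camera(name); c['s']=s
    return c
def pts(c):
    z=c['z_map']; h,w=z.shape; u,v=np.meshgrid(np.arange(w),np.arange(h))
    p=np.stack([(u-c['cx'])/c['fx']*z,-(v-c['cy'])/c['fy']*z,-z],-1)
    if 'mount' in c:
        M=np.array(c['mount']); p=p@M[:3,:3].T+M[:3,3]
        return p@R.from_quat(c['s']['tcp_rot']).as_matrix().T+c['s']['eef_pos']
    A=np.array(c['attitude']); A=R.from_quat(A).as_matrix() if A.size==4 else A[:3,:3]
    return p@A.T+np.array(c['eye'])
def save(c,n,crop=None,k=1):
    im=c['color'][...,::-1]
    if crop: im=im[crop[1]:crop[3],crop[0]:crop[2]]
    cv2.imwrite('pics/'+n,cv2.resize(im,None,fx=k,fy=k,interpolation=cv2.INTER_CUBIC))
E
python3 - <<'E'
from h import *
for n in ['top','scene']:
    c=cam(n); save(c,n+'0.png'); print(n,c['fx'],c['cx'],c['eye'],c['attitude'],[k for k in c])
    np.save(n+'.npy',pts(c))
    np.save(n+'c.npy',c['color'])
print(get_state())
E
```

```text
pics
top 474.9655787985109 272.35049306934536 [0.41987388 0.06413407 1.25795486] [ 0.02980621 -0.02946667 -0.70480666  0.7081602 ] ['color', 'z_map', 'fx', 'fy', 'cx', 'cy', 'eye', 'attitude', 's']
scene 449.0117789424231 284.8401457105101 [1.0564517  0.56793135 0.94651205] [0.14055749 0.31757653 0.84642328 0.40367854] ['color', 'z_map', 'fx', 'fy', 'cx', 'cy', 'eye', 'attitude', 's']
{'time': 0.1, 'qpos': array([-1.38698451e+00,  2.87096614e-01,  1.57804241e+00, -4.22502481e-06,
        1.27856588e+00, -1.49994461e-01]), 'dq': array([-0.00133075, -0.00253502, -0.00428262,  0.00014013,  0.00023692,
       -0.00081233]), 'joint_efforts': array([ 6.05762980e-04, -4.07298052e+01, -2.93698990e+01, -1.38039154e-04,
        3.40858714e-03, -6.71351103e-06]), 'eef_pos': array([ 0.22108498, -0.63717319,  0.24406603]), 'tcp_rot': array([ 9.86103323e-01,  1.66129834e-01, -1.98789007e-05, -1.05594314e-03]), 'contact_force': array([-0.23877516, -0.7690759 ,  1.18747137]), 'wrist_torque': array([ 0.03028795, -0.03903818, -0.01763652]), 'finger_force': 0.0, 'opening': 0.9980567642975592}
```

View pics/top0.png

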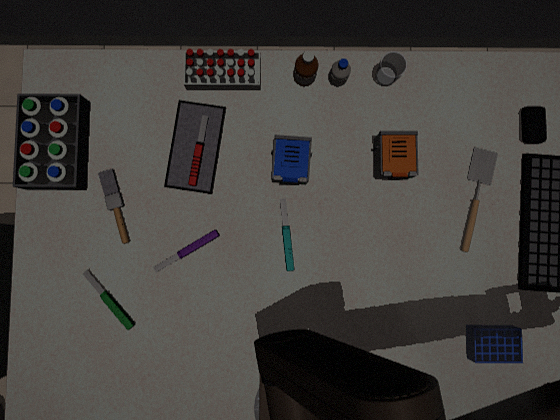

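View pics/scene0.png

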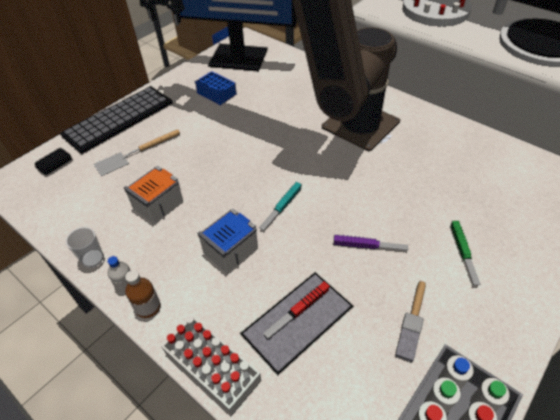

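The top view shows the red-and-black tool on the grey mat at about (197,150), with the blade up (+x). The orange module is at (397,155) and the blue one at (291,160). The purple (188,250), turquoise (287,235) and green (110,300) look-alikes and the wooden spatulas (115,205) and (475,200) are not meant. Only the red one lies on the mat. I'll measure next, plus one confirming crop.

```bash
python3 - <<'E'
from h import *
P=np.load('top.npy'); C=np.load('topc.npy'); 
hsv=cv2.cvtColor(C,cv2.COLOR_RGB2HSV)
def box(m,n):
    xy=P[m][:,:2].astype(np.float32); r=cv2.minAreaRect(xy); print(n,m.sum(),'c',np.round(r[0],4),'size',np.round(r[1],4),'ang',round(r[2],2),'z med',np.round(np.percentile(P[m][:,2],[5,50,95]),4))
H,S,V=[hsv[...,i].astype(int) for i in range(3)]
win=np.zeros(H.shape,bool); win[95:200,160:230]=1
ok=P[...,2]>-0.05
red=win&((H<8)|(H>172))&(S>130)&(V>60); box(red,'red')
box(win&(P[...,2]>0.019),'handle>19mm')
w2=np.zeros(H.shape,bool); w2[120:190,360:430]=1
org=w2&(H>5)&(H<22)&(S>130)&(V>80); box(org,'orange')
box(w2&(P[...,2]>0.066),'unitA>66mm')
w3=np.zeros(H.shape,bool); w3[125:195,260:325]=1
box(w3&(P[...,2]>0.066),'unitB>66')
# mat: dark grey on light bench
mat=win&(V<70); n,l,st,_=cv2.connectedComponentsWithStats(mat.astype(np.uint8)); k=1+st[1:,4].argmax(); box(l==k,'mat')
im=np.hstack([cv2.resize(C[95:200,160:230],None,fx=5,fy=5),cv2.resize(C[115:190,355:435],(400,525))])[...,::-1]
cv2.imwrite('pics/crop.png',np.clip(im*1.8,0,255).astype(np.uint8))
E
```

```text
red 212 c [0.6273 0.2683] size [0.0178 0.1069] ang 81.04 z med [0.0227 0.027  0.0309]
handle>19mm 406 c [0.5637 0.2089] size [0.3895 0.1216] ang 27.84 z med [0.0196 0.0267 1.258 ]
orange 975 c [ 0.5716 -0.1046] size [0.1134 0.4395] ang 27.48 z med [0.0769 0.0809 0.0851]
unitA>66mm 1832 c [ 0.5804 -0.1081] size [0.1377 0.4504] ang 25.99 z med [0.075  0.081  0.0869]
unitB>66 1773 c [0.5554 0.0233] size [0.094  0.2758] ang 86.28 z med [0.0763 0.0815 0.0875]
mat 4032 c [0.5965 0.244 ] size [0.4524 0.2226] ang 19.34 z med [-0.0009  0.0035  0.019 ]
```

View pics/crop.png

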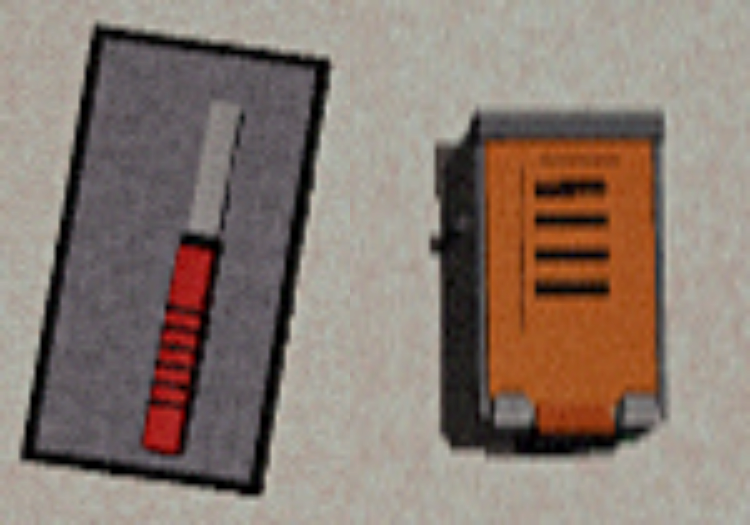

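The crop confirms it: red handle with black ribs and a steel blade pointing +x on the rimmed mat, and an orange cover whose two clips and lip face the robot (bottom edge). I'll drop the depth dropouts and refit the orange unit.

```bash
python3 - <<'E'
from h import *
P=np.load('top.npy'); C=np.load('topc.npy'); hsv=cv2.cvtColor(C,cv2.COLOR_RGB2HSV)
H,S,V=[hsv[...,i].astype(int) for i in range(3)]
val=P[...,2]<0.5
def box(m,n):
    m=cv2.morphologyEx((m&val).astype(np.uint8),cv2.MORPH_OPEN,np.ones((2,2)))>0
    r=cv2.minAreaRect(P[m][:,:2].astype(np.float32)); print(n,m.sum(),'c',np.round(r[0],4),'size',np.round(r[1],4),'ang',round(r[2],2),'z',np.round(np.percentile(P[m][:,2],[5,50,95]),4))
def W(a,b,c,d): w=np.zeros(H.shape,bool); w[b:d,a:c]=1; return w
win=W(160,95,230,200); w2=W(360,120,430,190); w3=W(260,125,325,195)
box(win&((H<8)|(H>172))&(S>130)&(V>60),'red'); box(win&(P[...,2]>0.019),'handle')
box(w2&(H>3)&(H<22)&(S>130)&(V>60),'orange'); box(w2&(P[...,2]>0.066),'A'); box(w3&(P[...,2]>0.066),'B'); 
box(win&(V<75),'mat')
bl=win&(S<60)&(V>85)&(P[...,2]>0.009)&(P[...,2]<0.03); box(bl,'blade')
# orientation of orange via side edges: per-row left/right
m=w2&(H>3)&(H<22)&(S>130)&(V>60)&val
L=[];Rr=[]
for v in range(137,172):
    u=np.where(m[v])[0]
    if len(u)>25: L.append(P[v,u[0]]);Rr.append(P[v,u[-1]])
for E in (L,Rr):
    E=np.array(E); k=np.polyfit(E[:,0],E[:,1],1); print('edge yaw deg',np.degrees(np.arctan(k[0])),'y at x=.62',np.polyval(k,.62),E[:,0].min(),E[:,0].max())
E
```

```text
red 207 c [0.5272 0.1942] size [0.3267 0.0835] ang 36.13 z [0.0196 0.0267 0.0313]
handle 345 c [0.5292 0.1961] size [0.3297 0.0934] ang 34.54 z [0.0067 0.0262 0.0308]
orange 1158 c [ 0.5717 -0.107 ] size [0.1167 0.4423] ang 26.8 z [0.077  0.081  0.0854]
A 1806 c [ 0.5857 -0.1249] size [0.1366 0.484 ] ang 25.51 z [0.0678 0.0809 0.0865]
B 1744 c [0.5622 0.0176] size [0.0995 0.2902] ang 86.17 z [0.0677 0.0813 0.0868]
mat 4075 c [0.5935 0.2419] size [0.4444 0.2225] ang 19.09 z [-0.0012  0.0034  0.0201]Traceback (most recent call last):
  File "<stdin>", line 13, in <module>
  File "<stdin>", line 7, in box
    return _quantile_unchecked(
        a, q, axis, out, overwrite_input, method, keepdims, weights)
    return _ureduce(a,
                    func=_quantile_ureduce_func,
    ...<5 lines>...
                    overwrite_input=overwrite_input,
                    method=method)
    r = func(a, **kwargs)
    result = _quantile(arr,
                       quantiles=q,
    ...<2 lines>...
                       out=out,
                       weights=wgt)
    slices_having_nans = np.isnan(arr[-1, ...])
                                  ~~~^^^^^^^^^
IndexError: index -1 is out of bounds for axis 0 with size 0
```

```bash
cat >> h.py <<'E'
def ray(c,m,z):
    "pixels of mask m -> points on world plane at height z"
    v,u=np.nonzero(m); d=np.stack([(u-c['cx'])/c['fx'],-(v-c['cy'])/c['fy'],-np.ones(len(u))],-1)
    if 'mount' in c:
        M=np.array(c['mount']); Q=R.from_quat(c['s']['tcp_rot']).as_matrix()
        e=Q@M[:3,3]+c['s']['eef_pos']; d=d@(Q@M[:3,:3]).T
    else: e=np.array(c['eye']); d=d@R.from_quat(c['attitude']).as_matrix().T
    return e+d*((z-e[2])/d[:,2])[:,None]
def big(m):
    n,l,st,_=cv2.connectedComponentsWithStats(m.astype(np.uint8)); return l==1+st[1:,4].argmax()
def box(c,m,z,n):
    r=cv2.minAreaRect(ray(c,m,z)[:,:2].astype(np.float32)); a=r[2]+(90 if r[1][1]>r[1][0] else 0); a=(a+90)%180-90
    print(n,m.sum(),'c',np.round(r[0],4),'LxW',np.round(sorted(r[1]),4),'yaw of long',round(a,2))
E
python3 - <<'E'
from h import *
c=cam('top'); C=c['color']; hsv=cv2.cvtColor(C,cv2.COLOR_RGB2HSV); P=pts(c)
H,S,V=[hsv[...,i].astype(int) for i in range(3)]
print(get_state()['time'])
def W(a,b,cc,d): w=np.zeros(H.shape,bool); w[b:d,a:cc]=1; return w
win=W(160,95,230,200); w2=W(360,120,430,190)
red=cv2.morphologyEx((win&((H<8)|(H>172))&(S>130)).astype(np.uint8),cv2.MORPH_CLOSE,np.ones((5,5)))>0
box(c,big(red),.027,'red'); 
o=w2&(H>3)&(H<22)&(S>130)&(V>60); box(c,big(o),.081,'orange')
mat=(win&(V<75))|red; box(c,big(mat),.003,'mat')
t=win&(V>85)&(S<60); 
e=cv2.erode(cv2.morphologyEx(big(mat).astype(np.uint8),cv2.MORPH_CLOSE,np.ones((25,25))),np.ones((7,7)))>0
box(c,big(t&e),.0165,'blade')
L=[];Rr=[]
X=np.zeros(C.shape); v,u=np.indices(H.shape); X=ray(c,np.ones(H.shape,bool),.081).reshape(C.shape); m=big(o)
for v in range(137,172):
    u=np.where(m[v])[0]
    if len(u)>25: L.append(X[v,u[0]]);Rr.append(X[v,u[-1]])
for E in (L,Rr):
    E=np.array(E); k=np.polyfit(E[:,0],E[:,1],1); print('edge yaw',np.degrees(np.arctan(k[0])),'y at .62',np.polyval(k,.62),E[:,0].min(),E[:,0].max())
for v in (134,136,138,140,142,165,168,170,172,174,176,178): 
    u=np.where(m[v])[0]; print(v,X[v,397][:2].round(4),len(u),end='; ')
E
```

```text
0.15
red 336 c [0.6266 0.2658] LxW [0.0234 0.1107] yaw of long -9.32
orange 1171 c [ 0.6437 -0.2517] LxW [0.0834 0.1016] yaw of long 0.27
mat 4280 c [0.6794 0.273 ] LxW [0.1316 0.2428] yaw of long -8.25
blade 2 c [0.6936 0.2617] LxW [0.     0.0027] yaw of long -89.73
edge yaw 0.87109908968046 y at .62 -0.2118324376599221 0.6053554461397259 0.6891871025236104
edge yaw -0.3901759138914614 y at .62 -0.291841229880171 0.6057328203710413 0.6895650953451882
134 [ 0.697 -0.248] 0; 136 [ 0.6919 -0.248 ] 33; 138 [ 0.6868 -0.2479] 34; 140 [ 0.6817 -0.2478] 34; 142 [ 0.6766 -0.2477] 20; 165 [ 0.6182 -0.2467] 33; 168 [ 0.6106 -0.2466] 33; 170 [ 0.6055 -0.2465] 33; 172 [ 0.6005 -0.2464] 18; 174 [ 0.5954 -0.2463] 14; 176 [ 0.5904 -0.2462] 0; 178 [ 0.5853 -0.2461] 0;
```

Emit:
{"method": "step_arm", "body": {
  "commands": [
    {"spin": 7.1, "gripper": -1},
    {"spin": 7.1},
    {"spin": 7.1},
    {"spin": 7.1},
    {"x": 12.7, "y": -43.5},
    {"x": 12.7, "y": -43.5},
    {"x": 12.7, "y": -43.5},
    {"x": 12.7, "y": -43.5},
    {"x": 12.7, "y": -43.5},
    {"x": 12.7, "y": -43.5}
  ]
}}

```text
invalid input
```

Emit:
{"method": "step_arm", "body": {
  "commands": [
    {"x": 12.7, "y": -43.5},
    {"x": 12.7, "y": -43.5},
    {"x": 12.7, "y": -43.5},
    {"x": 12.7, "y": -43.5},
    {"x": 12.7, "y": -43.5},
    {"x": 12.7, "y": -43.5},
    {"x": 12.7, "y": -43.5},
    {"x": 12.7, "y": -43.5},
    {"x": 12.7, "y": -43.5},
    {"x": 12.7, "y": -43.5}
  ]
}}

```text
invalid input
```

Emit:
{"method": "step_arm", "body": {
  "commands": [
    {"x": 12.7, "y": -43.5},
    {"x": 12.7, "y": -43.5},
    {"x": 12.7, "y": -43.5},
    {"x": 12.7, "y": -43.5},
    {"x": 12.7, "y": -43.5},
    {"x": 12.7, "y": -43.5},
    {},
    {},
    {},
    {}
  ]
}}

```text
invalid input
```

Emit:
{"method": "step_arm", "body": {
  "commands": [
    {"gripper": -1, "x": 0, "y": 0, "z": 0, "spin": 7.1},
    {"gripper": -1, "x": 0, "y": 0, "z": 0, "spin": 7.1},
    {"gripper": -1, "x": 0, "y": 0, "z": 0, "spin": 7.1},
    {"gripper": -1, "x": 0, "y": 0, "z": 0, "spin": 7.1},
    {"gripper": -1, "x": 12.7, "y": -43.5, "z": 0, "spin": 0},
    {"gripper": -1, "x": 12.7, "y": -43.5, "z": 0, "spin": 0},
    {"gripper": -1, "x": 12.7, "y": -43.5, "z": 0, "spin": 0},
    {"gripper": -1, "x": 12.7, "y": -43.5, "z": 0, "spin": 0},
    {"gripper": -1, "x": 12.7, "y": -43.5, "z": 0, "spin": 0},
    {"gripper": -1, "x": 12.7, "y": -43.5, "z": 0, "spin": 0}
  ]
}}

```text
time: 1.15
eef_pos: [0.3388, -0.3905, 0.245]
tcp_rot: [0.997, -0.081, -0.0, -0.0]
contact_force: [1.3, 0.2, 1.0]
opening: 0.999
finger_force: 0.0
```

Emit:
{"method": "step_arm", "body": {
  "commands": [
    {"gripper": -1, "x": 12.7, "y": -43.5, "z": 0, "spin": 0},
    {"gripper": -1, "x": 12.7, "y": -43.5, "z": 0, "spin": 0},
    {"gripper": -1, "x": 12.7, "y": -43.5, "z": 0, "spin": 0},
    {"gripper": -1, "x": 12.7, "y": -43.5, "z": 0, "spin": 0},
    {"gripper": -1, "x": 12.7, "y": -43.5, "z": 0, "spin": 0},
    {"gripper": -1, "x": 12.7, "y": -43.5, "z": 0, "spin": 0},
    {"gripper": -1, "x": 12.7, "y": -43.5, "z": 0, "spin": 0},
    {"gripper": -1, "x": 12.7, "y": -43.5, "z": 0, "spin": 0},
    {"gripper": -1, "x": 12.7, "y": -43.5, "z": 0, "spin": 0},
    {"gripper": -1, "x": 12.7, "y": -43.5, "z": 0, "spin": 0}
  ]
}}

```text
time: 2.15
eef_pos: [0.5342, 0.0184, 0.2452]
tcp_rot: [0.997, -0.081, -0.0, 0.0]
contact_force: [0.2, -0.4, -0.3]
opening: 0.999
finger_force: 0.0
```

Emit:
{"method": "step_arm", "body": {
  "commands": [
    {"gripper": -1, "x": 12.7, "y": -43.5, "z": 0, "spin": 0},
    {"gripper": -1, "x": 12.7, "y": -43.5, "z": 0, "spin": 0},
    {"gripper": -1, "x": 12.7, "y": -43.5, "z": 0, "spin": 0},
    {"gripper": -1, "x": 12.7, "y": -43.5, "z": 0, "spin": 0},
    {"gripper": -1, "x": 12.7, "y": -43.5, "z": 0, "spin": 0},
    {"gripper": -1, "x": 12.7, "y": -43.5, "z": 0, "spin": 0},
    {"gripper": -1, "x": 0, "y": 0, "z": 0, "spin": 0},
    {"gripper": -1, "x": 0, "y": 0, "z": 0, "spin": 0},
    {"gripper": -1, "x": 0, "y": 0, "z": 0, "spin": 0},
    {"gripper": -1, "x": 0, "y": 0, "z": 0, "spin": 0}
  ]
}}

```text
time: 3.15
eef_pos: [0.651, 0.2605, 0.2456]
tcp_rot: [0.997, -0.082, 0.0, 0.0]
contact_force: [-0.3, -0.3, -0.7]
opening: 1.002
finger_force: 0.0
```

```bash
python3 - <<'E'
from h import *
c=cam('wrist'); save(c,'w1.png'); print(c['mount'],c['s']['eef_pos'],c['s']['time'])
C=c['color']; hsv=cv2.cvtColor(C,cv2.COLOR_RGB2HSV); H,S,V=[hsv[...,i].astype(int) for i in range(3)]
red=cv2.morphologyEx((((H<8)|(H>172))&(S>130)&(V>40)).astype(np.uint8),cv2.MORPH_CLOSE,np.ones((15,15)))>0
box(c,big(red),.027,'red'); v,u=np.nonzero(big(red)); print(u.min(),u.max(),v.min(),v.max())
P=pts(c); print(np.median(P[big(red)&(c['z_map']>0)],0))
E
```

```text
[[ 5.89163328e-04  9.51663237e-01  3.07142860e-01  7.78379700e-02]
 [ 9.99998850e-01 -9.89825589e-04  1.14870967e-03 -5.08782713e-04]
 [ 1.39720262e-03  3.07141830e-01 -9.51662726e-01 -1.28973702e-01]
 [ 0.00000000e+00  0.00000000e+00  0.00000000e+00  1.00000000e+00]] [0.65096535 0.26051633 0.24556058] 3.15
red 1549 c [0.6262 0.2684] LxW [0.019  0.1083] yaw of long -9.92
272 289 152 244
[0.63002497 0.2682582  0.02747909]
```

View pics/w1.png

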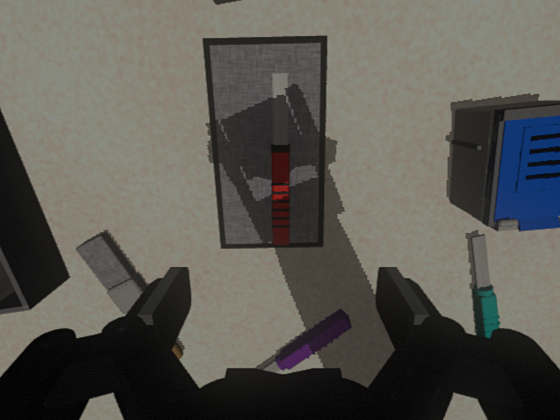

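The wrist view shows the red tool lying along the image column 281 (handle rows 150–244), aligned with the gripper on the mat. The blue module is at the right, clear of the fingers. Next I descend and grip.

Emit:
{"method": "step_arm", "body": {
  "commands": [
    {"gripper": -1, "x": 0, "y": -3.2, "z": 40, "spin": 0.3},
    {"gripper": -1, "x": 0, "y": 0, "z": 45, "spin": 0},
    {"gripper": -1, "x": 0, "y": 0, "z": 45, "spin": 0},
    {"gripper": -1, "x": 0, "y": 0, "z": 45, "spin": 0},
    {"gripper": -1, "x": 0, "y": 0, "z": 30, "spin": 0},
    {"gripper": -1, "x": 0, "y": 0, "z": 15, "spin": 0},
    {"gripper": -1, "x": 0, "y": 0, "z": 7, "spin": 0},
    {"gripper": -1, "x": 0, "y": 0, "z": 0, "spin": 0},
    {"gripper": -1, "x": 0, "y": 0, "z": 0, "spin": 0},
    {"gripper": 0, "x": 0, "y": 0, "z": 0, "spin": 0}
  ],
  "force": 110
}}

```text
time: 4.2
eef_pos: [0.6533, 0.2653, 0.021]
tcp_rot: [0.997, -0.083, 0.002, -0.001]
contact_force: [0.3, 1.0, -0.5]
opening: 0.855
finger_force: 0.0
```

Emit:
{"method": "step_arm", "body": {
  "commands": [
    {"gripper": 1, "x": 0, "y": 0, "z": 0, "spin": 0},
    {"gripper": 1, "x": 0, "y": 0, "z": 0, "spin": 0},
    {"gripper": 1, "x": 0, "y": 0, "z": 0, "spin": 0},
    {"gripper": 1, "x": 0, "y": 0, "z": 0, "spin": 0},
    {"gripper": 1, "x": 0, "y": 0, "z": 0, "spin": 0},
    {"gripper": 1, "x": 0, "y": 0, "z": 0, "spin": 0},
    {"gripper": 1, "x": 0, "y": 0, "z": 0, "spin": 0},
    {"gripper": 1, "x": 0, "y": 0, "z": 0, "spin": 0},
    {"gripper": 1, "x": 0, "y": 0, "z": 0, "spin": 0},
    {"gripper": 1, "x": 0, "y": 0, "z": 0, "spin": 0}
  ],
  "force": 120
}}

```text
time: 5.2
eef_pos: [0.6522, 0.265, 0.0191]
tcp_rot: [0.997, -0.083, 0.001, -0.0]
contact_force: [0.6, -0.3, 5.4]
opening: 0.206
finger_force: 118.4
```

Emit:
{"method": "step_arm", "body": {
  "commands": [
    {"gripper": 1, "x": 0, "y": 0, "z": -10, "spin": 0},
    {"gripper": 1, "x": 0, "y": 0, "z": -30, "spin": 0},
    {"gripper": 1, "x": 0, "y": 0, "z": -40, "spin": 0},
    {"gripper": 1, "x": 0, "y": 0, "z": -40, "spin": 0},
    {"gripper": 1, "x": 0, "y": 0, "z": -40, "spin": 0},
    {"gripper": 1, "x": 0, "y": 0, "z": -20, "spin": 0},
    {"gripper": 1, "x": 0, "y": 0, "z": 0, "spin": -4.95},
    {"gripper": 1, "x": 0, "y": 0, "z": 0, "spin": -4.95},
    {"gripper": 1, "x": -10, "y": 20, "z": 0, "spin": 0},
    {"gripper": 1, "x": -18, "y": 40, "z": 0, "spin": 0}
  ]
}}

```text
time: 6.2
eef_pos: [0.6231, 0.2058, 0.197]
tcp_rot: [1.0, 0.004, -0.001, -0.0]
contact_force: [0.5, -0.8, 0.3]
opening: 0.206
finger_force: 117.6
```

Emit:
{"method": "step_arm", "body": {
  "commands": [
    {"gripper": 1, "x": -18, "y": 43, "z": 0, "spin": 0},
    {"gripper": 1, "x": -18, "y": 43, "z": 0, "spin": 0},
    {"gripper": 1, "x": -18, "y": 43, "z": 0, "spin": 0},
    {"gripper": 1, "x": -18, "y": 43, "z": 0, "spin": 0},
    {"gripper": 1, "x": -18, "y": 43, "z": 0, "spin": 0},
    {"gripper": 1, "x": -18, "y": 43, "z": 0, "spin": 0},
    {"gripper": 1, "x": -18, "y": 43, "z": 0, "spin": 0},
    {"gripper": 1, "x": -18, "y": 43, "z": 0, "spin": 0},
    {"gripper": 1, "x": -18, "y": 43, "z": 0, "spin": 0},
    {"gripper": 1, "x": -18, "y": 43, "z": 0, "spin": 0}
  ]
}}

```text
time: 7.2
eef_pos: [0.4447, -0.2271, 0.1975]
tcp_rot: [1.0, 0.003, -0.001, -0.001]
contact_force: [0.0, -0.5, -2.0]
opening: 0.205
finger_force: 117.6
```

Emit:
{"method": "step_arm", "body": {
  "commands": [
    {"gripper": 1, "x": -11, "y": 27, "z": 0, "spin": 0},
    {"gripper": 1, "x": 0, "y": 0, "z": 0, "spin": 0},
    {"gripper": 1, "x": 0, "y": 0, "z": 0, "spin": 0},
    {"gripper": 1, "x": 0, "y": 0, "z": 0, "spin": 0},
    {"gripper": 1, "x": 0, "y": 0, "z": 0, "spin": 0},
    {"gripper": 1, "x": 0, "y": 0, "z": 0, "spin": 0},
    {"gripper": 1, "x": 0, "y": 0, "z": 0, "spin": 0},
    {"gripper": 1, "x": 0, "y": 0, "z": 0, "spin": 0},
    {"gripper": 1, "x": 0, "y": 0, "z": 0, "spin": 0},
    {"gripper": 1, "x": 0, "y": 0, "z": 0, "spin": 0}
  ]
}}

```text
time: 8.2
eef_pos: [0.4356, -0.2533, 0.1983]
tcp_rot: [1.0, 0.003, 0.0, -0.0]
contact_force: [0.5, -0.8, -0.8]
opening: 0.204
finger_force: 117.8
```

```bash
python3 - <<'E'
from h import *
c=cam('wrist'); save(c,'w2.png'); print(c['s']['eef_pos'],c['s']['time'],c['s']['opening'])
np.savez('w2.npz',P=pts(c),**{k:c[k] for k in ('color','z_map','fx','fy','cx','cy','mount')},q=c['s']['tcp_rot'],p=c['s']['eef_pos'])
E
```

```text
[ 0.43564748 -0.25330063  0.19834104] 8.2 0.20413873425555487
```

View pics/w2.png

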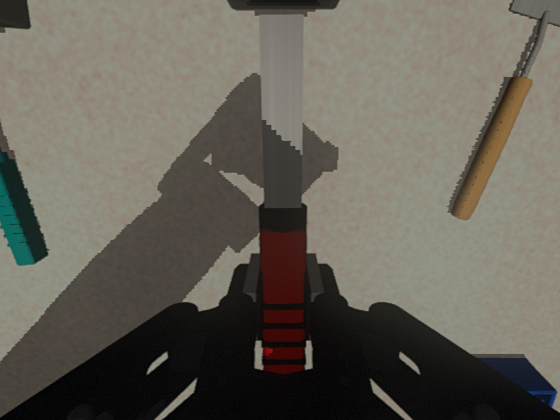

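The wrist view shows the tool held straight: blade from (283,205) up to its tip near (282,12), with the black sill behind it at the top edge, rows 0–8. I'll measure the blade's pitch and tip.

```bash
python3 - <<'E'
from h import *
d=np.load('w2.npz'); P=d['P']; p=d['p']; z=d['z_map']
for v in range(2,206,12):
    s=P[v:v+3,270:296][z[v:v+3,270:296]>0]; print(v,np.median(s,0).round(4),len(s))
print('edges'); 
for v in (30,100,180):
    zz=P[v,240:330,2]; u=240+np.where((zz>.15)&(zz<.3)&(z[v,240:330]>0))[0]; print(v,u.min(),u.max(),P[v,u.min(),:2],P[v,u.max(),:2])
s=P[235:270,270:296][z[235:270,270:296]>0]; print('handle top',np.median(s,0),p)
c=cam('top'); X=pts(c); m=(X[...,2]>.15)&(X[...,2]<.25)&(X[...,0]>.45)&(X[...,0]<.6)&(abs(X[...,1]+.25)<.06)&(c['z_map']>0); 
print('top view of blade', m.sum(), X[m][:,0].max() if m.any() else '',np.median(X[m],0))
C=c['color']; hsv=cv2.cvtColor(C,cv2.COLOR_RGB2HSV); H,S,V=[hsv[...,i].astype(int) for i in range(3)]
o=(H>3)&(H<22)&(S>130)&(V>60); box(c,big(o),.081,'orange')
cv2.imwrite('pics/t2.png',cv2.resize(C[110:240,340:450][...,::-1],None,fx=4,fy=4))
E
```

```text
2 [ 0.5915 -0.251   0.0275] 78
14 [ 0.544  -0.2515  0.1958] 78
26 [ 0.5401 -0.2515  0.1964] 77
38 [ 0.5362 -0.2515  0.1962] 77
50 [ 0.5322 -0.2518  0.1962] 78
62 [ 0.5281 -0.2518  0.1963] 78
74 [ 0.524  -0.252   0.1963] 77
86 [ 0.5197 -0.2516  0.1962] 77
98 [ 0.5153 -0.2519  0.1964] 78
110 [ 0.5109 -0.2521  0.1963] 77
122 [ 0.5063 -0.2517  0.1963] 77
134 [ 0.5017 -0.2519  0.1963] 78
146 [ 0.497  -0.252   0.1964] 78
158 [ 0.4921 -0.2522  0.1961] 77
170 [ 0.4871 -0.252   0.1962] 78
182 [ 0.4821 -0.2518  0.1962] 77
194 [ 0.4768 -0.2521  0.1962] 78
edges
30 259 302 [ 0.53929137 -0.24307596] [ 0.53925679 -0.25882909]
100 261 301 [ 0.51490113 -0.24354787] [ 0.51499097 -0.25895878]
180 263 300 [ 0.48300817 -0.24383502] [ 0.48335061 -0.25933611]
handle top [ 0.45528724 -0.25206815  0.20678911] [ 0.43564748 -0.25330063  0.19834104]
top view of blade 306 0.545144484648557 [ 0.4994295  -0.25072343  0.19560997]
orange 1215 c [ 0.6425 -0.2518] LxW [0.0845 0.1041] yaw of long 0.27
```

Emit:
{"method": "step_arm", "body": {
  "commands": [
    {"gripper": 1, "x": 0, "y": 0, "z": 20, "spin": 0},
    {"gripper": 1, "x": 0, "y": 0, "z": 30, "spin": 0},
    {"gripper": 1, "x": 0, "y": 0, "z": 30, "spin": 0},
    {"gripper": 1, "x": 0, "y": 0, "z": 25, "spin": 0},
    {"gripper": 1, "x": 0, "y": 0, "z": 16, "spin": 0},
    {"gripper": 1, "x": 0, "y": 0, "z": 0, "spin": 0},
    {"gripper": 1, "x": 0, "y": 0, "z": 0, "spin": 0},
    {"gripper": 1, "x": 0, "y": 0, "z": 0, "spin": 0},
    {"gripper": 1, "x": 0, "y": 0, "z": 0, "spin": 0},
    {"gripper": 1, "x": 0, "y": 0, "z": 0, "spin": 0}
  ]
}}

```text
time: 9.3
eef_pos: [0.4362, -0.2538, 0.0784]
tcp_rot: [1.0, 0.003, 0.001, 0.001]
contact_force: [0.4, 0.2, -0.2]
opening: 0.204
finger_force: 117.7
```

```bash
python3 - <<'E'
from h import *
c=cam('wrist'); save(c,'w3.png'); print(c['s']['eef_pos'],c['s']['time'],c['s']['opening'])
P=pts(c); z=c['z_map']
for v in list(range(0,60,5))+[100,150]:
    s=P[v:v+3,270:296][z[v:v+3,270:296]>0]; print(v,np.median(s,0).round(4),len(s))
E
```

```text
[ 0.43619022 -0.25379337  0.07840721] 9.3 0.2040811459167628
0 [ 5.692e-01 -2.519e-01  3.000e-04] 78
5 [ 5.668e-01 -2.519e-01  2.000e-04] 78
10 [ 5.642e-01 -2.519e-01  5.000e-04] 78
15 [ 0.5441 -0.2522  0.0764] 78
20 [ 0.5426 -0.2522  0.0764] 78
25 [ 0.5409 -0.2522  0.0766] 78
30 [ 0.5393 -0.2522  0.0765] 78
35 [ 0.5377 -0.2522  0.0767] 78
40 [ 0.536  -0.2522  0.0767] 78
45 [ 0.5344 -0.2522  0.0765] 78
50 [ 0.5327 -0.2522  0.0764] 78
55 [ 0.531  -0.2523  0.0765] 78
100 [ 0.5151 -0.2523  0.0764] 78
150 [ 0.4959 -0.2525  0.0763] 78
```

View pics/w3.png

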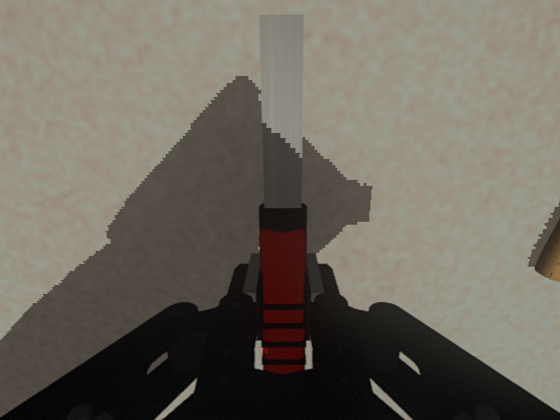

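The blade is level (top at 0.0765) with nothing below it but bench. I'll move closer before entering.

Emit:
{"method": "step_arm", "body": {
  "commands": [
    {"gripper": 1, "x": 6, "y": 0, "z": 1.2, "spin": 0},
    {"gripper": 1, "x": 8, "y": 0, "z": 0, "spin": 0},
    {"gripper": 1, "x": 8, "y": 0, "z": 0, "spin": 0},
    {"gripper": 1, "x": 6, "y": 0, "z": 0, "spin": 0},
    {"gripper": 1, "x": 0, "y": 0, "z": 0, "spin": 0},
    {"gripper": 1, "x": 0, "y": 0, "z": 0, "spin": 0},
    {"gripper": 1, "x": 0, "y": 0, "z": 0, "spin": 0},
    {"gripper": 1, "x": 0, "y": 0, "z": 0, "spin": 0},
    {"gripper": 1, "x": 0, "y": 0, "z": 0, "spin": 0},
    {"gripper": 1, "x": 0, "y": 0, "z": 0, "spin": 0}
  ]
}}

```text
time: 10.35
eef_pos: [0.4635, -0.2532, 0.0762]
tcp_rot: [1.0, 0.003, 0.0, 0.0]
contact_force: [-0.2, -0.2, -1.2]
opening: 0.206
finger_force: 117.7
```

```bash
python3 - <<'E'
from h import *
c=cam('wrist'); save(c,'w4.png'); print(c['s']['eef_pos'],c['s']['time'],c['s']['contact_force'])
P=pts(c); z=c['z_map']
for u in (282,245,315):
  print(u)
  for v in range(0,34,3): print(v,P[v,u].round(4),c['color'][v,u])
E
```

```text
[ 0.46349507 -0.25321525  0.07616774] 10.35 [-0.15228202 -0.21280195 -1.23036018]
282
0 [ 0.5934 -0.2511  0.0108] [45 43 39]
3 [ 0.5932 -0.251   0.0062] [49 47 42]
6 [ 0.5931 -0.251   0.001 ] [82 76 69]
9 [ 0.592  -0.251  -0.0006] [80 74 67]
12 [ 5.904e-01 -2.510e-01 -1.000e-04] [80 74 68]
15 [ 0.5716 -0.2514  0.0748] [130 126 119]
18 [ 0.5707 -0.2515  0.0746] [129 125 117]
21 [ 0.5698 -0.2515  0.0742] [131 126 119]
24 [ 0.5688 -0.2515  0.0744] [129 127 118]
27 [ 0.5679 -0.2515  0.0744] [131 128 120]
30 [ 0.567  -0.2515  0.0741] [131 127 120]
33 [ 0.566  -0.2515  0.0739] [132 128 121]
245
0 [ 0.5932 -0.2316  0.0111] [47 45 42]
3 [ 0.593  -0.2311  0.0066] [50 47 43]
6 [ 0.593  -0.2305  0.0011] [85 79 70]
9 [ 0.5913 -0.2305  0.0018] [84 78 71]
12 [ 5.902e-01 -2.303e-01  5.000e-04] [82 77 69]
15 [ 0.5887 -0.2303  0.0006] [153 149 135]
18 [ 0.587  -0.2303  0.0016] [150 146 131]
21 [ 0.5858 -0.2301  0.    ] [150 148 133]
24 [ 0.5841 -0.2302  0.0013] [151 150 135]
27 [ 5.829e-01 -2.300e-01 -3.000e-04] [150 147 133]
30 [ 0.5813 -0.23   -0.    ] [152 149 133]
33 [ 0.5795 -0.2301  0.0015] [151 145 131]
315
0 [ 0.5936 -0.2685  0.0103] [46 43 39]
3 [ 0.5936 -0.269   0.0049] [47 45 41]
6 [ 0.5931 -0.2693  0.0012] [83 77 70]
9 [ 0.5918 -0.2694  0.001 ] [83 77 69]
12 [ 0.5904 -0.2695  0.0006] [83 78 69]
15 [ 0.5888 -0.2695  0.0012] [100  96  86]
18 [ 0.5873 -0.2696  0.0009] [151 150 135]
21 [ 5.859e-01 -2.697e-01  5.000e-04] [150 148 133]
24 [ 0.5844 -0.2697  0.0007] [150 150 135]
27 [ 0.5828 -0.2697  0.0012] [150 149 135]
30 [ 0.5814 -0.2698  0.0008] [151 150 136]
33 [ 5.799e-01 -2.699e-01  4.000e-04] [151 151 136]
```

View pics/w4.png

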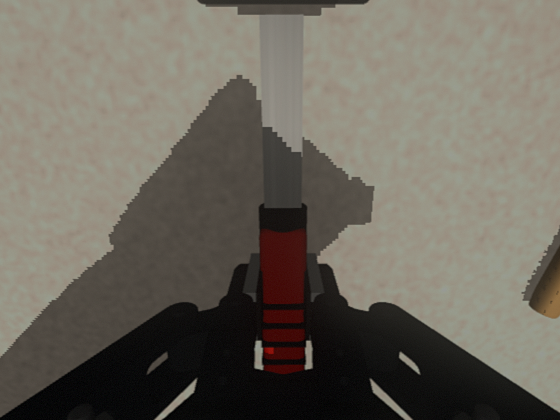

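The box's front face is seen at x = 0.593 (rows 0–5, columns 197–368, centred on the blade at column 282). That puts the unit origin at 0.648. I'll insert about 42 mm.

Emit:
{"method": "step_arm", "body": {
  "commands": [
    {"gripper": 1, "x": 4, "y": 0, "z": -0.8, "spin": 0},
    {"gripper": 1, "x": 5, "y": 0, "z": 0, "spin": 0},
    {"gripper": 1, "x": 5, "y": 0, "z": 0, "spin": 0},
    {"gripper": 1, "x": 5, "y": 0, "z": 0, "spin": 0},
    {"gripper": 1, "x": 5, "y": 0, "z": 0, "spin": 0},
    {"gripper": 1, "x": 0, "y": 0, "z": 0, "spin": 0},
    {"gripper": 1, "x": 0, "y": 0, "z": 0, "spin": 0},
    {"gripper": 1, "x": 0, "y": 0, "z": 0, "spin": 0},
    {"gripper": 1, "x": 0, "y": 0, "z": 0, "spin": 0},
    {"gripper": 1, "x": 0, "y": 0, "z": 0, "spin": 0}
  ]
}}

```text
time: 11.4
eef_pos: [0.4875, -0.2531, 0.0769]
tcp_rot: [1.0, 0.003, -0.0, -0.0]
contact_force: [0.3, -0.1, -1.9]
opening: 0.204
finger_force: 117.7
```

Emit:
{"method": "step_arm", "body": {
  "commands": [
    {"gripper": 1, "x": 5, "y": 0, "z": 0, "spin": 0},
    {"gripper": 1, "x": 5, "y": 0, "z": 0, "spin": 0},
    {"gripper": 1, "x": 5, "y": 0, "z": 0, "spin": 0},
    {"gripper": 1, "x": 3, "y": 0, "z": 0, "spin": 0},
    {"gripper": 1, "x": 0, "y": 0, "z": 0, "spin": 0},
    {"gripper": 1, "x": 0, "y": 0, "z": 0, "spin": 0},
    {"gripper": 1, "x": 0, "y": 0, "z": 0, "spin": 0},
    {"gripper": 1, "x": 0, "y": 0, "z": 0, "spin": 0},
    {"gripper": 1, "x": 0, "y": 0, "z": 0, "spin": 0},
    {"gripper": 1, "x": 0, "y": 0, "z": 0, "spin": 0}
  ]
}}

```text
time: 12.4
eef_pos: [0.5056, -0.253, 0.077]
tcp_rot: [1.0, 0.003, 0.0, 0.0]
contact_force: [0.6, -0.1, -1.8]
opening: 0.202
finger_force: 117.7
```

```bash
python3 - <<'E'
from h import *
c=cam('wrist'); print(c['s']['eef_pos'],c['s']['contact_force'],c['s']['wrist_torque'])
P=pts(c); z=c['z_map']
for v in (4,20,40,60,80,100,120,150,180): print(v,np.median(P[v:v+3,272:294].reshape(-1,3),0).round(4),c['color'][v,282])
E
```

```text
[ 0.50556127 -0.25297916  0.07696912] [ 0.55985714 -0.14693849 -1.75804555] [-0.00181853 -0.06443813  0.03220256]
4 [ 0.6153 -0.2514  0.0816] [158  89  14]
20 [ 0.6106 -0.2514  0.0813] [159  91  19]
40 [ 0.6044 -0.2515  0.0815] [159  94  23]
60 [ 0.5979 -0.2515  0.082 ] [152  69   3]
80 [ 0.591  -0.2515  0.0857] [152  71  12]
100 [ 0.5845 -0.2517  0.075 ] [146 140 131]
120 [ 0.577  -0.2516  0.075 ] [146 141 132]
150 [ 0.5652 -0.2517  0.0748] [68 66 62]
180 [ 0.5528 -0.2517  0.0749] [63 60 57]
```

The tip is in: the cover lies over the blade, with no contact force. Now I lift.

Emit:
{"method": "step_arm", "body": {
  "commands": [
    {"gripper": 1, "x": 0, "y": 0, "z": -1.5, "spin": 0},
    {"gripper": 1, "x": 0, "y": 0, "z": -1.5, "spin": 0},
    {"gripper": 1, "x": 0, "y": 0, "z": -1.5, "spin": 0},
    {"gripper": 1, "x": 0, "y": 0, "z": -1.5, "spin": 0},
    {"gripper": 1, "x": 0, "y": 0, "z": -1.5, "spin": 0},
    {"gripper": 1, "x": 0, "y": 0, "z": -1.5, "spin": 0},
    {"gripper": 1, "x": 0, "y": 0, "z": 0, "spin": 0},
    {"gripper": 1, "x": 0, "y": 0, "z": 0, "spin": 0},
    {"gripper": 1, "x": 0, "y": 0, "z": 0, "spin": 0},
    {"gripper": 1, "x": 0, "y": 0, "z": 0, "spin": 0}
  ],
  "force": 120
}}

```text
time: 13.45
eef_pos: [0.5046, -0.2525, 0.0849]
tcp_rot: [1.0, 0.003, -0.001, -0.001]
contact_force: [-0.2, -2.1, -11.7]
opening: 0.205
finger_force: 117.6
```

```bash
cat > m.py <<'E'
from h import *
c=cam('wrist'); print(c['s']['eef_pos'],c['s']['contact_force'],c['s']['wrist_torque'],c['s']['time'])
P=pts(c); z=c['z_map']
for v in range(4,200,12): print(v,np.median(P[v:v+3,272:294].reshape(-1,3),0).round(4),c['color'][v,282])
E
python3 m.py
```

```text
[ 0.50455375 -0.25247077  0.08485563] [ -0.19664403  -2.1168547  -11.74432119] [-0.38034285  0.98050182 -0.23046641] 13.45
4 [ 0.6158 -0.2508  0.0832] [157  87  12]
16 [ 0.612  -0.2508  0.0833] [157  89  14]
28 [ 0.6082 -0.2509  0.0833] [156  90  17]
40 [ 0.6042 -0.2509  0.0833] [157  91  18]
52 [ 0.6003 -0.2509  0.0834] [158  94  25]
64 [ 0.5961 -0.2509  0.0844] [151  69   5]
76 [ 0.5918 -0.251   0.0866] [152  71  13]
88 [ 0.5876 -0.251   0.0886] [148  70  20]
100 [ 0.5835 -0.251   0.0809] [143 136 128]
112 [ 0.579 -0.251  0.081] [145 139 129]
124 [ 0.5744 -0.2511  0.0809] [145 141 132]
136 [ 0.5697 -0.2513  0.0813] [146 142 133]
148 [ 0.5649 -0.2511  0.0814] [67 65 60]
160 [ 0.5599 -0.2511  0.0814] [66 63 59]
172 [ 0.555  -0.2512  0.0815] [65 62 59]
184 [ 0.5498 -0.2514  0.0817] [62 61 58]
196 [ 0.5445 -0.2512  0.0819] [59 58 54]
```

Emit:
{"method": "step_arm", "body": {
  "commands": [
    {"gripper": 1, "x": 0, "y": 0, "z": -1.5, "spin": 0},
    {"gripper": 1, "x": 0, "y": 0, "z": -1.5, "spin": 0},
    {"gripper": 1, "x": 0, "y": 0, "z": -1.5, "spin": 0},
    {"gripper": 1, "x": 0, "y": 0, "z": -1.5, "spin": 0},
    {"gripper": 1, "x": 0, "y": 0, "z": -1.5, "spin": 0},
    {"gripper": 1, "x": 0, "y": 0, "z": -1.5, "spin": 0},
    {"gripper": 1, "x": 0, "y": 0, "z": -1, "spin": 0},
    {"gripper": 1, "x": 0, "y": 0, "z": 0, "spin": 0},
    {"gripper": 1, "x": 0, "y": 0, "z": 0, "spin": 0},
    {"gripper": 1, "x": 0, "y": 0, "z": 0, "spin": 0}
  ]
}}

```text
time: 14.5
eef_pos: [0.5055, -0.2529, 0.0957]
tcp_rot: [1.0, 0.003, -0.0, -0.0]
contact_force: [-0.7, 0.6, -1.6]
opening: 0.21
finger_force: 118.8
```

```bash
python3 m.py
```

```text
[ 0.50551687 -0.25288858  0.0957484 ] [-0.74847204  0.55358832 -1.56370837] [ 0.00979383 -0.01880517 -0.05877455] 14.5
4 [ 0.6163 -0.2513  0.0961] [155  74   0]
16 [ 0.6124 -0.2515  0.0968] [156  76   0]
28 [ 0.6086 -0.2513  0.0974] [156  77   0]
40 [ 0.6046 -0.2513  0.0982] [155  78   0]
52 [ 0.6006 -0.2514  0.0989] [155  77   2]
64 [ 0.5965 -0.2514  0.1011] [139  63   7]
76 [ 0.5923 -0.2514  0.1045] [140  66  12]
88 [ 0.5885 -0.2515  0.1037] [117  57  21]
100 [ 0.5845 -0.2514  0.0937] [141 137 127]
112 [ 0.58   -0.2517  0.0936] [143 138 129]
124 [ 0.5754 -0.2515  0.0935] [144 140 132]
136 [ 0.5708 -0.2515  0.0936] [145 140 132]
148 [ 0.566  -0.2518  0.0936] [64 62 58]
160 [ 0.5611 -0.2516  0.0936] [64 62 57]
172 [ 0.5561 -0.2516  0.0936] [61 59 55]
184 [ 0.551  -0.2516  0.0936] [61 58 54]
196 [ 0.5458 -0.2517  0.0935] [61 58 54]
```

The cover popped: its front edge is about 17 mm up, resting on the blade tip, and the force is gone. I'll lower the blade free of it and retract.

Emit:
{"method": "step_arm", "body": {
  "commands": [
    {"gripper": 1, "x": 0, "y": 0, "z": 1.5, "spin": 0},
    {"gripper": 1, "x": 0, "y": 0, "z": 1.5, "spin": 0},
    {"gripper": 1, "x": 0, "y": 0, "z": 1.5, "spin": 0},
    {"gripper": 1, "x": 0, "y": 0, "z": 1.5, "spin": 0},
    {"gripper": 1, "x": 0, "y": 0, "z": 1.5, "spin": 0},
    {"gripper": 1, "x": 0, "y": 0, "z": 1.5, "spin": 0},
    {"gripper": 1, "x": 0, "y": 0, "z": 1, "spin": 0},
    {"gripper": 1, "x": 0, "y": 0, "z": 0, "spin": 0},
    {"gripper": 1, "x": 0, "y": 0, "z": 0, "spin": 0},
    {"gripper": 1, "x": 0, "y": 0, "z": 0, "spin": 0}
  ]
}}

```text
time: 15.55
eef_pos: [0.5057, -0.253, 0.0861]
tcp_rot: [1.0, 0.003, 0.0, 0.0]
contact_force: [0.1, -0.0, -1.8]
opening: 0.207
finger_force: 118.8
```

```bash
python3 m.py
```

```text
[ 0.50570898 -0.25298822  0.08605415] [ 0.11892549 -0.02556773 -1.83799283] [-0.01740748  0.02798986  0.00381176] 15.55
4 [ 0.6156 -0.2514  0.09  ] [156  79   2]
16 [ 0.612  -0.2514  0.0902] [157  81   5]
28 [ 0.6082 -0.2516  0.0907] [157  82   3]
40 [ 0.6044 -0.2514  0.0911] [157  85   9]
52 [ 0.6005 -0.2516  0.0918] [156  85  13]
64 [ 0.5965 -0.2515  0.0931] [146  67   7]
76 [ 0.5924 -0.2515  0.0959] [146  68  14]
88 [ 0.5885 -0.2516  0.0975] [108  53  21]
100 [ 0.5847 -0.2515  0.0839] [143 137 129]
112 [ 0.5802 -0.2516  0.084 ] [145 140 131]
124 [ 0.5756 -0.2516  0.084 ] [144 140 131]
136 [ 0.571  -0.2518  0.0839] [146 141 133]
148 [ 0.5662 -0.2517  0.0839] [65 64 59]
160 [ 0.5613 -0.2517  0.0841] [65 64 59]
172 [ 0.5564 -0.2517  0.0841] [63 61 56]
184 [ 0.5513 -0.2517  0.0841] [62 60 56]
196 [ 0.546  -0.2518  0.084 ] [61 58 55]
```

The cover now rests on its clips, about 10 mm up, and the blade is clear by about 3 mm. Retracting, then back to the mat.

Emit:
{"method": "step_arm", "body": {
  "commands": [
    {"gripper": 1, "x": -5, "y": 0, "z": 0.5, "spin": 0},
    {"gripper": 1, "x": -10, "y": 0, "z": 0, "spin": 0},
    {"gripper": 1, "x": -12, "y": 0, "z": 0, "spin": 0},
    {"gripper": 1, "x": -15, "y": 0, "z": 0, "spin": 0},
    {"gripper": 1, "x": -15, "y": 0, "z": 0, "spin": 0},
    {"gripper": 1, "x": -13, "y": 0, "z": 0, "spin": 0},
    {"gripper": 1, "x": 0, "y": 0, "z": 0, "spin": 0},
    {"gripper": 1, "x": 0, "y": 0, "z": -30, "spin": 0},
    {"gripper": 1, "x": 0, "y": 0, "z": -40, "spin": 0},
    {"gripper": 1, "x": 0, "y": 0, "z": -41, "spin": 0}
  ]
}}

```text
time: 16.6
eef_pos: [0.4353, -0.253, 0.1972]
tcp_rot: [1.0, 0.003, -0.0, -0.0]
contact_force: [1.0, -0.4, -0.2]
opening: 0.205
finger_force: 118.9
```

Emit:
{"method": "step_arm", "body": {
  "commands": [
    {"gripper": 1, "x": 10, "y": -25, "z": 0, "spin": 0},
    {"gripper": 1, "x": 18, "y": -43, "z": 0, "spin": 0},
    {"gripper": 1, "x": 18, "y": -43, "z": 0, "spin": 0},
    {"gripper": 1, "x": 18, "y": -43, "z": 0, "spin": 0},
    {"gripper": 1, "x": 18, "y": -43, "z": 0, "spin": 0},
    {"gripper": 1, "x": 18, "y": -43, "z": 0, "spin": 0},
    {"gripper": 1, "x": 18, "y": -43, "z": 0, "spin": 0},
    {"gripper": 1, "x": 18, "y": -43, "z": 0, "spin": 0},
    {"gripper": 1, "x": 18, "y": -43, "z": 0, "spin": 0},
    {"gripper": 1, "x": 18, "y": -43, "z": 0, "spin": 0}
  ]
}}

```text
time: 17.6
eef_pos: [0.606, 0.1617, 0.1965]
tcp_rot: [1.0, 0.003, 0.0, -0.0]
contact_force: [0.8, -1.4, -1.0]
opening: 0.203
finger_force: 119.0
```

Emit:
{"method": "step_arm", "body": {
  "commands": [
    {"gripper": 1, "x": 18, "y": -43, "z": 0, "spin": 0},
    {"gripper": 1, "x": 18, "y": -43, "z": 0, "spin": 0},
    {"gripper": 1, "x": 8, "y": -20, "z": 0, "spin": 0},
    {"gripper": 1, "x": 0, "y": 0, "z": 0, "spin": 4.9},
    {"gripper": 1, "x": 0, "y": 0, "z": 0, "spin": 4.9},
    {"gripper": 1, "x": 0, "y": 0, "z": 0, "spin": 0},
    {"gripper": 1, "x": 0, "y": 0, "z": 0, "spin": 0},
    {"gripper": 1, "x": 0, "y": 0, "z": 0, "spin": 0},
    {"gripper": 1, "x": 0, "y": 0, "z": 0, "spin": 0},
    {"gripper": 1, "x": 0, "y": 0, "z": 0, "spin": 0}
  ]
}}

```text
time: 18.6
eef_pos: [0.6487, 0.2657, 0.1965]
tcp_rot: [0.997, -0.083, 0.0, -0.0]
contact_force: [0.7, -0.5, -1.1]
opening: 0.208
finger_force: 119.1
```

```bash
python3 m.py | sed -n '1p;4p;12p;15p'
```

```text
[0.64871553 0.26567126 0.19652051] [ 0.68190274 -0.50383171 -1.05936363] [ 0.02549701  0.0003243  -0.02293993] 18.6
28 [0.7511 0.2495 0.1945] [128 124 118]
124 [0.7177 0.2551 0.1944] [137 134 126]
160 [0.7035 0.2572 0.1943] [57 57 53]
```

Emit:
{"method": "step_arm", "body": {
  "commands": [
    {"gripper": 1, "x": 0, "y": 0, "z": 25, "spin": 0},
    {"gripper": 1, "x": 0, "y": 0, "z": 40, "spin": 0},
    {"gripper": 1, "x": 0, "y": 0, "z": 40, "spin": 0},
    {"gripper": 1, "x": 0, "y": 0, "z": 40, "spin": 0},
    {"gripper": 1, "x": 0, "y": 0, "z": 20, "spin": 0},
    {"gripper": 1, "x": 0, "y": 0, "z": 8, "spin": 0},
    {"gripper": 1, "x": 0, "y": 0, "z": 3.5, "spin": 0},
    {"gripper": 1, "x": 0, "y": 0, "z": 0, "spin": 0},
    {"gripper": 1, "x": 0, "y": 0, "z": 0, "spin": 0},
    {"gripper": 1, "x": 0, "y": 0, "z": 0, "spin": 0}
  ]
}}

```text
time: 19.65
eef_pos: [0.6501, 0.2663, 0.0222]
tcp_rot: [0.997, -0.083, 0.002, -0.001]
contact_force: [0.7, -0.5, -1.4]
opening: 0.208
finger_force: 119.0
```

Emit:
{"method": "step_arm", "body": {
  "commands": [
    {"gripper": 1, "x": 0, "y": 0, "z": 1.5, "spin": 0},
    {"gripper": 1, "x": 0, "y": 0, "z": 0, "spin": 0},
    {"gripper": 1, "x": 0, "y": 0, "z": 0, "spin": 0},
    {"gripper": 1, "x": 0, "y": 0, "z": 0, "spin": 0},
    {"gripper": 0.4, "x": 0, "y": 0, "z": 0, "spin": 0},
    {"gripper": 0.2, "x": 0, "y": 0, "z": 0, "spin": 0},
    {"gripper": 0, "x": 0, "y": 0, "z": 0, "spin": 0},
    {"gripper": -0.3, "x": 0, "y": 0, "z": 0, "spin": 0},
    {"gripper": -0.3, "x": 0, "y": 0, "z": 0, "spin": 0},
    {"gripper": -0.3, "x": 0, "y": 0, "z": 0, "spin": 0}
  ],
  "force": 40
}}

```text
time: 20.65
eef_pos: [0.6487, 0.2659, 0.0184]
tcp_rot: [0.997, -0.083, -0.0, -0.0]
contact_force: [-0.4, 0.5, -0.4]
opening: 0.652
finger_force: 0.0
```

Emit:
{"method": "step_arm", "body": {
  "commands": [
    {"gripper": -0.3, "x": 0, "y": 0, "z": 0, "spin": 0},
    {"gripper": -0.3, "x": 0, "y": 0, "z": -5, "spin": 0},
    {"gripper": -0.3, "x": 0, "y": 0, "z": -20, "spin": 0},
    {"gripper": -0.3, "x": 0, "y": 0, "z": -35, "spin": 0},
    {"gripper": -0.3, "x": 0, "y": 0, "z": -40, "spin": 0},
    {"gripper": -0.3, "x": 0, "y": 0, "z": -40, "spin": 0},
    {"gripper": -0.3, "x": 0, "y": 0, "z": -40, "spin": 0},
    {"gripper": -0.3, "x": 0, "y": 0, "z": 0, "spin": 0},
    {"gripper": -0.3, "x": 0, "y": 0, "z": 0, "spin": 0},
    {"gripper": -0.3, "x": 0, "y": 0, "z": 0, "spin": 0}
  ]
}}

```text
time: 21.65
eef_pos: [0.6479, 0.2657, 0.1978]
tcp_rot: [0.997, -0.083, -0.001, 0.0]
contact_force: [-0.0, -0.4, -0.5]
opening: 0.648
finger_force: 0.0
```

```bash
python3 - <<'E'
from h import *
c=cam('wrist'); hsv=cv2.cvtColor(c['color'],cv2.COLOR_RGB2HSV); H,S,V=[hsv[...,i].astype(int) for i in range(3)]
red=big(cv2.morphologyEx((((H<8)|(H>172))&(S>130)&(V>40)).astype(np.uint8),cv2.MORPH_CLOSE,np.ones((15,15)))>0)
box(c,red,.027,'red'); print('handle z',np.median(pts(c)[red&(c['z_map']>0)],0))
c=cam('scene'); save(c,'s2.png'); P=pts(c); hsv=cv2.cvtColor(c['color'],cv2.COLOR_RGB2HSV); H,S,V=[hsv[...,i].astype(int) for i in range(3)]
o=big((H>3)&(H<22)&(S>130)&(V>60)&(P[...,2]>.06)&(P[...,0]>.5)); q=P[o&(c['z_map']>0)]; k=np.polyfit(q[:,0],q[:,2],1); print('orange z front/rear',np.polyval(k,[.6,.69]))
print(get_state()['time'],get_state()['eef_pos'])
E
```

```text
red 2028 c [0.6237 0.271 ] LxW [0.0188 0.1082] yaw of long -8.94
handle z [0.62832922 0.27023578 0.02744611]
orange z front/rear [0.09246229 0.08341565]
21.75 [0.64759853 0.26560347 0.19635817]
```

View pics/s2.png

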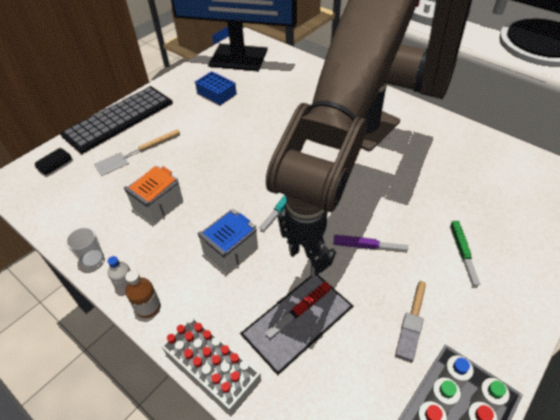

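The scene view shows the tool flat on its mat at (300,310). The orange cover at (155,185) stands up at the front (0.092 against 0.083 at the rear), and the blue cover at (230,232) is unchanged. The gripper is clear, so I'm handing in.

```bash
python3 -c "
from plant import *
print(sign_off())"
```

```text
the job is handed in; nothing more can be done
None
```

The job is handed in: by the camera measurements the orange cover is out of its clips with its front edge about 10 mm up, the red pry tool lies flat on its mat and the blue cover looks undisturbed; the hand-in returned no verdict.

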